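# Reload the bag stapler in the food lab kitchen

## Robot

A 6-joint arm with a two-finger parallel gripper is mounted at the origin on the work surface. World frame = base frame: x ahead of the robot, y to its left, z up, the work surface at z = 0. Lengths are in m, angles in rad, forces in N, time in s.
With the tool pointing down it reaches from about 0.325 to 0.9 m from the base axis. Payload 3.5 kg.
Tool frame: the origin (TCP) lies midway between the tips of the shut fingers; the grasp point (between the pads) lies 19 mm behind it (grip_point_offset is the distance from the TCP to the grasp point, in m); x points along the fingers, y is the direction in which the jaws open and shut, and the axes are right-handed (so a half turn about x gives the same grasp; the last joint's range is limited). The gripper opens to 85 mm and grips with 20 to 120 N. Pads are 22 mm wide; open, the fingers measure 114 mm over their backs; the gripper's body (76 mm by 85 mm) begins 54 mm behind the grasp point. The pads swing forward as they close: fully open they stand 13 mm farther back than shut.
Start: joints at [1.082, 0.276, -0.026, 1.268, 0, 1.467], TCP at [0.235, 0.579, 0.231] pointing down, gripper open.
Joint ranges: [-3.12, 3.12], [-0.85, 1.88], [-1.08, 1.24], [-1.95, 2.15], [-1.57, 1.53], [-3.14, 3.14]. Speed limits (rad/s): [2.57, 2.57, 3.14, 3.14, 3.14, 3.14].

## Interface

Orientations are given as a 3x3 rotation matrix whose columns are the frame's x, y, z axes.
In Python, from workcell import * gives the robot as it stands.
- The arm moves only by the shell command python3 -m crank 'ROWS' [FORCE]. ROWS is JSON, a list of rows, each a list of 7 numbers: the shift along the tool's x, y, z each as a share of 0.075 m, from -1 to 1, then the turn, a rotation vector about the tool's x, y, z each as a share of pi rad, from -1 to 1, then the opening, from 0 (shut) to 1 (fully open). In form: [[x, y, z, ax, ay, az, hand], ...]. A call has 1 to 10 rows; each row shifts and turns the pose as measured when the row begins, along the tool's axes as they then stand; what a row does not reach is not made up. A row lasts 1/8 s, in which the tool goes at most 62.5 mm and 10.7 degrees, less where a joint would pass 70% of its speed; a pose out of reach is approached as far as the arm can. A call with a number of a shift or a turn outside -1 to 1 is refused whole. A call with a gripper value outside its range is refused whole. The fingers move at their own pace and stop on an object; FORCE is the grip in N (left out, the last holds). Time passes only in rows, so rows that do not move let the fingers close. It gives the time, the measured TCP pose, the force and the opening at its end, in the units of the state.
- get_state(): the state, without advancing time (a new reading comes with each control period).
- read_camera(name): name is "side" or "top"; returns (picture, depth): 384x512x3 uint8, blue, green, red; 384x512 float32, m along the optical axis (not along the pixel's ray), 0 where there is no reading.
- camera_params(name): a dict with "camera_matrix" (3x3 intrinsics, pixels), "origin" and "orientation" of the camera in the world. Camera axes: x right, y up, looking along -z (the intrinsics and any distortion apply to the point x, -y, -z); pixel columns grow to the right and rows downward; lengths in m; the calibration is good to about 2 mm. A picture is of the moment at which its call begins. camera_params takes no time and is no camera call.
- sign_off(): hands the job in, once; it reports no verdict.
The state is a dict: "time": time; "joint_pos": joint angles; "joint_vel": joint speeds; "joint_efforts": joint torques, N m; "tcp_pos": TCP position; "ee_rot": TCP orientation; "wrist_force": force on the tool from outside, world axes, zero at the start; "wrist_torque": the same for the moment, N m; "grip_width": opening from 0.0 (shut) to 1.0 (fully open).
Only numpy, scipy, OpenCV 4.12 (cv2) and the standard library are available. Lean on these libraries where they do the work, as an engineer would, in place of code of your own. Each camera call takes 0.05 s, during which the arm holds its last target. There are 200 camera calls.

## Task

Load the full strip of staples into the open magazine of the bag stapler: push its end back against the spring follower until it clears the front lip, press it down onto the sprung floor plate of the channel firmly (about 10 N) but never hard, and let go so that the spring holds it flat behind the lip. Then slide the cover rail fully closed over it. Leave the short leftover strip, the canister, the cup and the brush where they are.

Things in the scene. Friction and masses are not known exactly. Their poses are not given: they have to be found in the camera images.
- strip: Full strip of copper-coloured staples, a straight bar 90 mm long (its x), 24 mm wide (y), 22 mm high (z), about 0.12 kg, crown up, legs on the counter. Origin: centre of the underside. Either end may go first.
- stub: Leftover strip of the same staples, only 40 mm long, 24 mm wide, 22 mm high; origin: centre of its underside. Not to be used or moved.
- stapler: Bench bag stapler, fixed, grey foot plate 310 x 90 x 8 mm. Origin on the counter; x runs from the front lip (-x) to the rear (+x), z up. In its frame: front lip x -85 to -75 mm, top z 20 mm; behind it to x 55 mm the open steel channel, 27 mm wide inside (1.5 mm play each side of a strip), 36 mm outside, walls' top z 24 mm, the upper 4 mm flared; handle bracket from x 175 mm, up to z 120 mm.
- follower: Black spring follower block in the channel, 22 mm wide, z 18 to 35 mm. At rest its origin is the stapler's and its front face is at x +7 mm, 82 mm behind the lip: 8 mm less than the strip's length. It yields up to 16 mm to +x (5 N to start, 0.5 N more per mm); damaged above 25 N. Rubbing on it carries several newtons of a downward push.
- seat (a point): Where the centre of the strip's underside is when loaded, for the middle setting of the floor plate: fixed in the stapler's frame at x -30, y 0, z 14 mm (true floor up to 2 mm higher or lower), axes as the stapler.
- rail_grip (a point): Centre of the black grip block on the cover rail: 14 mm (x) x 20 mm (y) x 26 mm (z). Under it the steel cover, 100 x 43 mm, top 13 mm and skirts 29 mm below this point, front edge 20 mm ahead of it (-x). Closed, the point is at x -50, z 56.5 mm of the stapler. The rail passes 2.5 to 6.5 mm over a seated strip and strikes one that stands higher.
- rail (a joint): Sliding cover rail, travel in m along the stapler's x: 0 = fully closed against its stop at the front, 0.12 = fully open at the rear. It slides with about 4 N of friction and stays where left.
- canister: Lidded spice jar, 70 mm across, 80 mm high; origin at the centre of its underside. Bystander.
- cup: Steel cup, 80 mm across, 70 mm high; origin at the centre of its underside. Bystander.
- brush: Brush lying along its x. Bystander.
- cradle: Fixed cradle of the channel's floor plate, same origin and axes as the stapler. The floor plate it carries is set by a screw with its top anywhere from z 12 to 16 mm; this pose does not tell which, so it must be felt. Under a press the plate springs down 0.03 mm per N; more than 25 N from a strip bends it for good. A seated strip's top is 22 mm above the plate.
Things that resemble listed ones, but are neither listed nor needed, are in the scene too. What is meant by the strip is not yellow, and is the smaller of those in its own colour.

How it is judged:
On the way, in this order (a step that is already met when the one before it is completed fails the run):
1. the full strip lies in the channel behind the lip, down on the floor plate, and is pressed onto the plate with 4 N or more (z of strip in the frame of seat between -0.004 and 0.003 m and horizontal distance between strip and seat below 0.01 m and contact force between strip and cradle above 4 N and value of joint rail above 0.06 m), for 0.2 s.
2. the strip is let go and rests in place against the lip (horizontal distance between strip and seat below 0.003 m and z of strip in the frame of seat between -0.004 and 0.003 m and contact force between strip and the fingers below 0.1 N and value of joint rail above 0.06 m), for 0.2 s.
At the end, for the whole second after the job is handed in: The full strip lies flat in the channel at its seat (within 2.5 mm across and along, between 4 mm below and 3 mm above the seat point, 0.04 rad), pushed against the lip by the follower (more than 3 N), at rest, with the rail closed to within 3 mm of its stop (horizontal distance between strip and seat below 0.0025 m and z of strip in the frame of seat between -0.004 and 0.003 m and angle between the z axis of strip and the z axis of seat, either way round below 0.04 rad and contact force between strip and follower above 3 N and value of joint rail below 0.003 m and linear speed of strip below 0.01 m/s); the robot touches nothing.
It fails at once if the strip was pressed on the floor plate with more than 25 N (contact force between strip and cradle above 25 N).
It fails at once if the strip was pushed on the follower with more than 25 N (contact force between strip and follower above 25 N).
It fails at once if the leftover strip, canister, cup or brush was moved by more than 15 mm (distance of any of stub, canister, cup, brush from where it was at the start of the episode above 0.015 m).
It also fails if it takes over 54 s, if anything falls off the work surface, if the arm or the gripper's body presses on something with over 40 N, if the wrist force passes 120 N, or if a joint passes its speed limit or range.

## Working session

There is one attempt and no reset: what is moved stays moved. The work goes in short steps, Python scripts to look and compute and a shell command to move; the robot and the scene stay as the last step left them, time stands still between calls to the robot, and variables do not carry over. Pictures are saved under pics/ and viewed, about 8 in all and at most 12, crops included, and the job is handed in when it is done.

```bash
mkdir -p pics; cat > h.py <<'E'
from workcell import *
import numpy as np, cv2
def cam(n):
    p=camera_params(n); return np.array(p["camera_matrix"]),np.array(p["origin"]),np.array(p["orientation"]),p
def rayp(n,uv,z):
    K,o,R,_=cam(n); uv=np.atleast_2d(uv).astype(float)
    d=np.c_[(uv[:,0]-K[0,2])/K[0,0],-(uv[:,1]-K[1,2])/K[1,1],-np.ones(len(uv))]@R.T
    return o+d*((z-o[2])/d[:,2])[:,None]
def proj(n,P):
    K,o,R,_=cam(n); c=(np.atleast_2d(P)-o)@R
    return np.c_[K[0,2]+K[0,0]*c[:,0]/-c[:,2],K[1,2]-K[1,1]*c[:,1]/-c[:,2]]
def cloud(n,dep):
    K,o,R,_=cam(n); v,u=np.indices(dep.shape)
    c=np.stack([(u-K[0,2])/K[0,0]*dep,-(v-K[1,2])/K[1,1]*dep,-dep],-1)
    return o+c@R.T
def shot(n,f):
    im,d=read_camera(n); cv2.imwrite(f"pics/{f}.png",im); np.save(f"pics/{f}.npy",d); return im,d
E
python3 - <<'E'
from h import *
for n in("top","side"):
    shot(n,n+"0"); print(cam(n))
s=get_state(); print(s)
E
```

```text
(array([[367.47719091,   0.        , 250.81755414],
       [  0.        , 367.47719091, 187.04886287],
       [  0.        ,   0.        ,   1.        ]]), array([0.40895533, 0.00927298, 1.17749969]), array([[-0.01697658,  0.99419954, -0.10620298],
       [-0.99985181, -0.01718389, -0.00103713],
       [-0.0028561 ,  0.10616963,  0.99434393]]), {'camera_matrix': array([[367.47719091,   0.        , 250.81755414],
       [  0.        , 367.47719091, 187.04886287],
       [  0.        ,   0.        ,   1.        ]]), 'origin': array([0.40895533, 0.00927298, 1.17749969]), 'orientation': array([[-0.01697658,  0.99419954, -0.10620298],
       [-0.99985181, -0.01718389, -0.00103713],
       [-0.0028561 ,  0.10616963,  0.99434393]])})
(array([[433.48822949,   0.        , 249.96959619],
       [  0.        , 433.48822949, 198.39318938],
       [  0.        ,   0.        ,   1.        ]]), array([-0.30834771, -0.88173069,  0.82071311]), array([[ 0.7257283 ,  0.36794029, -0.58132467],
       [-0.68793613,  0.37840693, -0.61931582],
       [-0.00789396,  0.84936926,  0.52774004]]), {'camera_matr
[... 475 characters left out ...]
1e+00,
       -1.71389078e-06,  1.46736692e+00]), 'joint_vel': array([-0.00104778, -0.00062679,  0.00466955, -0.0002772 ,  0.00136993,
       -0.00041832]), 'joint_efforts': array([ 7.29074418e-04, -4.46708143e+01,  2.96128696e+01,  8.44828610e-03,
       -8.19616230e-05, -1.00877994e-06]), 'tcp_pos': array([0.23488258, 0.57841685, 0.23023922]), 'ee_rot': array([[-9.67219756e-04,  3.76306405e-01,  9.26494767e-01],
       [-1.82033476e-03,  9.26493003e-01, -3.76307589e-01],
       [-9.99997875e-01, -2.05050277e-03, -2.11118706e-04]]), 'wrist_force': array([-0.36658366, -0.42990781, -0.30793979]), 'wrist_torque': array([-0.00217298, -0.02369032,  0.01718658]), 'grip_width': 1.0000986891147585}
```

View pics/top0.png

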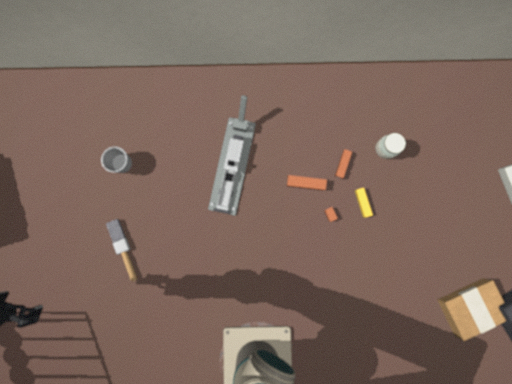

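View pics/side0.png

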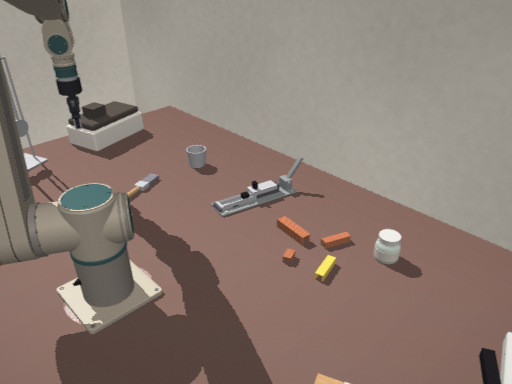

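Top view: bracket end of the stapler is at about (240,125) and its lip end at (224,210). There are three copper bars: a long one (307,183), a medium one (344,164) and a small one (332,214). A yellow decoy sits at (364,203). I'll measure their sizes and the stapler next.

```bash
python3 - <<'E'
from h import *
im=cv2.imread("pics/top0.png"); d=np.load("pics/top0.npy")
hsv=cv2.cvtColor(im,cv2.COLOR_BGR2HSV)
print(hsv[164,344],hsv[183,307],hsv[214,332],hsv[203,364], hsv[250,250])
m=((hsv[...,1]>150)&(hsv[...,2]>110)).astype(np.uint8); m[:,450:]=0; m[:100]=0;m[300:]=0
cs,_=cv2.findContours(m,cv2.RETR_EXTERNAL,cv2.CHAIN_APPROX_NONE)
for c in cs:
    if len(c)<8: continue
    P=rayp("top",c[:,0,:],0.022)[:,:2]*1000
    r=cv2.minAreaRect(P.astype(np.float32)); u,v=c[:,0].mean(0).astype(int)
    print((u,v),"ctr",np.round(r[0],1),"size+1px",np.round(np.array(r[1])+3,1),"ang",round(r[2],1))
# foot plate: grey pixels
X=cloud("top",d)
reg=np.zeros(m.shape,bool); reg[105:222,200:262]=1
g=reg&(hsv[...,1]<110)&(X[...,2]>0.003)&(X[...,2]<0.06)
pts=X[g][:,:2]*1000
k,_=cv2.findContours(g.astype(np.uint8),cv2.RETR_EXTERNAL,cv2.CHAIN_APPROX_NONE)
c=max(k,key=len);P=rayp("top",c[:,0],0.008)[:,:2]*1000
print(cv2.minAreaRect(P.astype(np.float32)))
out=cv2.resize(im[95:230,190:390],None,fx=4,fy=4,interpolation=cv2.INTER_CUBIC)
cv2.imwrite("pics/crop1.png",out)
s=cv2.imread("pics/side0.png");cv2.imwrite("pics/crop2.png",cv2.resize(s[145:285,200:410],None,fx=3.8,fy=3.8,interpolation=cv2.INTER_CUBIC))
E
```

```text
[ 10 139 214] [ 10 140 209] [ 10 143 211] [ 26 151 247] [  9  68 127]
(np.int64(363), np.int64(201)) ctr [ 478.2 -343.3] size+1px [92.4 32.2] ang 15.7
((608.7061767578125, 70.70458984375), (92.70257568359375, 320.7184753417969), 77.17703247070312)
```

View pics/crop1.png

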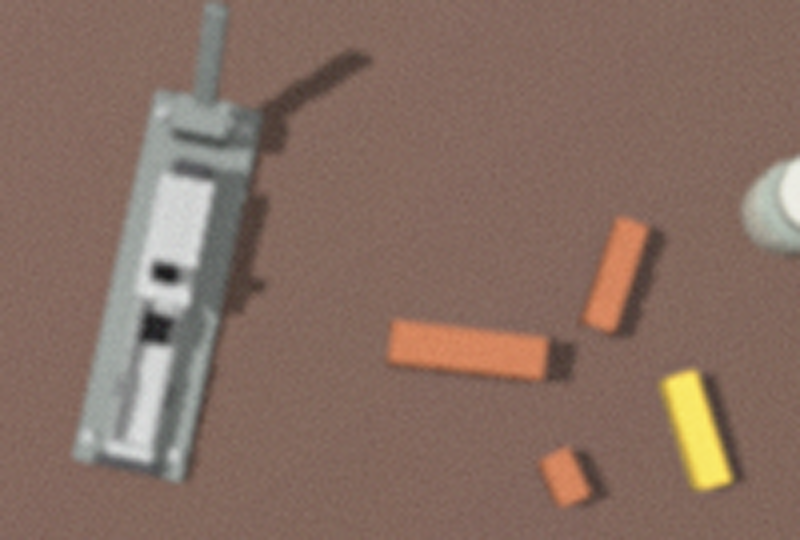

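The target strip is the medium bar, at crop (616,275). I'll measure it more precisely, along with the stapler's follower and grip features.

```bash
cat > meas.py <<'E'
from h import *
def bars(im,z=0.022,S=110):
    hsv=cv2.cvtColor(im,cv2.COLOR_BGR2HSV)
    m=((hsv[...,1]>S)&(hsv[...,2]>150)&(hsv[...,0]<32)).astype(np.uint8); m[:,430:]=0; m[:90]=0;m[260:]=0;m[:,:190]=0
    out=[]
    for c in cv2.findContours(m,cv2.RETR_EXTERNAL,cv2.CHAIN_APPROX_NONE)[0]:
        if len(c)<10: continue
        f=np.zeros(m.shape,np.uint8); cv2.drawContours(f,[c],-1,1,-1); v,u=np.nonzero(f)
        P=rayp("top",np.c_[u,v],z)[:,:2]; mu=P.mean(0); w,V=np.linalg.eigh(np.cov(P.T))
        a=V[:,1]*np.sign(V[0,1]); out.append((mu*1000,np.sqrt(12*w[::-1])*1000,np.arctan2(a[1],a[0]),(u.mean(),v.mean())))
    return out
E
python3 - <<'E'
from meas import *
im=cv2.imread("pics/top0.png"); d=np.load("pics/top0.npy"); X=cloud("top",d)
for b in bars(im): print(*[np.round(x,3) for x in b])
print("depth z strip",X[160:168,342:347,2].mean(), X[205,215:240,2].round(3))
g=cv2.cvtColor(im,cv2.COLOR_BGR2GRAY).astype(int)
# black blobs
m=(g<75).astype(np.uint8);m[:,:215]=0;m[:,245:]=0;m[:150]=0;m[190:]=0
n,l,st,ce=cv2.connectedComponentsWithStats(m)
for i in range(1,n):
    if st[i,4]>6: print(st[i],ce[i], "z", X[l==i][:,2].mean().round(4), "at .0695",rayp("top",ce[i],.0695)[0].round(4),"at .035",rayp("top",ce[i],.035)[0].round(4))
# bright channel/cover pixels
ax=np.array([np.cos(-.2237),np.sin(-.2237)])
m=(g>195).astype(np.uint8);m[:,:205]=0;m[:,262:]=0;m[:100]=0;m[220:]=0
n,l,st,ce=cv2.connectedComponentsWithStats(m)
for i in range(1,n):
    if st[i,4]>15:
        v,u=np.nonzero(l==i); P=rayp("top",np.c_[u,v],.014 if ce[i][1]>175 else .0435)[:,:2]
        w,V=np.linalg.eigh(np.cov(P.T)); a=V[:,1]*np.sign(V[0,1]);print("bright",st[i],P.mean(0).round(4),np.sqrt(12*w),np.arctan2(a[1],a[0]).round(4))
np.set_printoptions(linewidth=200)
print((X[110:216:3,210:256:3,2]*1000).astype(int))
E
```

```text
[ 443.3   -238.208] [41.251 26.717] 0.339 [330.593 213.929]
[ 478.265 -342.568] [93.967 33.32 ] 0.261 [363.331 202.241]
[ 545.512 -165.538] [123.815  34.756] 1.436 [306.347 181.97 ]
[ 603.897 -285.089] [92.11  26.956] -0.357 [343.3   163.123]
depth z strip 0.020747415183701517 [ 0.005  0.005  0.025  0.019  0.013  0.013  0.012  0.01   0.009  0.013
  0.007  0.01   0.022  0.015  0.009  0.005  0.006  0.009  0.009  0.009
  0.01   0.008  0.003 -0.002  0.   ]
[229 162   5   3  14] [231.14285714 162.92857143] z 0.0678 at .0695 [0.6024 0.0693 0.0695] at .035 [0.6084 0.0711 0.035 ]
[225 173   8   7  39] [228.48717949 176.48717949] z 0.0337 at .0695 [0.5608 0.0778 0.0695] at .035 [0.5655 0.0799 0.035 ]
bright [224 139  18  32 305] [0.6389 0.0641] [0.0402134  0.09570799] -0.2475
bright [217 182  15  28 135] [0.5053 0.0903] [0.0191649  0.09319567] -0.2739
[[   0    0    0   -2   -1    3   -2    0   -2 1177   80   80   -3   -2    1   -3]
 [  -4   -1    0    3   -1   -5   -2   -1   -2    0   74   76   -1    0    0    0]
 [   0    0    1    0   -1   -1   -4    2    0   -1   62   66    0   -3    2   
[... 2043 characters left out ...]
   2    6    0   -2   -2    3   -2]
 [   0    7   10   21   10   11   11   10    6    7    0   -8    2    1    0    2]
 [   0    7   11   22   10   10   12    9    5    6    0   -2    3   -1   -2    0]
 [   5    6    5   17   11   11   19    8    8    5   -2   -1    2    0    0 1177]
 [   8    4    3    9   10   12   23    7    6    7    0    0   -1   -2    0    0]
 [   7    7    4   18   15   11    6    4    7   -4   -4   -1   -2   -5    1    0]
 [   6   16   22   17   23   23    5   13   11    0    0   -3    1   -2    0    3]
 [   4    0    3   19   12   17   19    6    8   -4   -1   -4    3    0   -1    2]
 [   0   -1    0   -1    0   -2    0    0    8    0   -2   -1    0   -4    0    0]]
```

View pics/crop2.png

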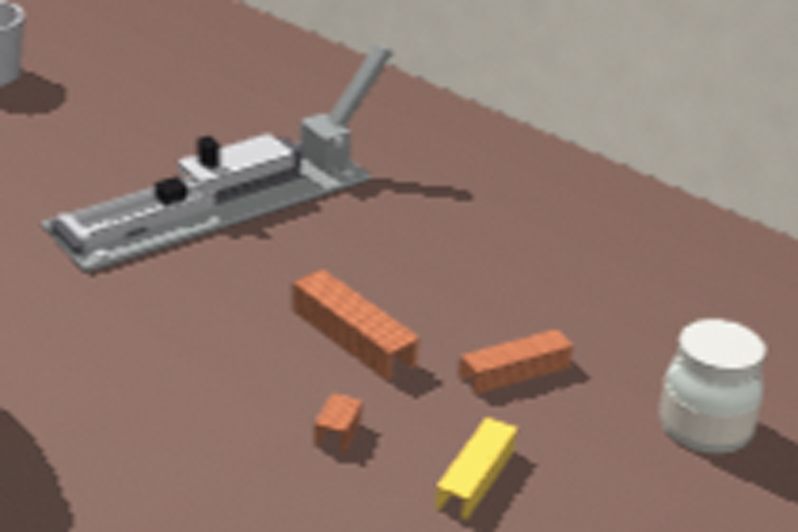

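The side view shows the rail open with its grip just behind the follower, and the strip standing clear on the counter. Next I'll profile the stapler along its axis to locate the lip.

```bash
python3 - <<'E'
from meas import *
np.set_printoptions(linewidth=220)
ims=[read_camera("top")[0].astype(float) for _ in range(4)]
im=np.mean(ims,0).astype(np.uint8); cv2.imwrite("pics/topm.png",im)
th=-.224; c=np.array([np.cos(th),np.sin(th)]); n=np.array([-c[1],c[0]]); o=np.array([.5502,.084])
g=cv2.cvtColor(im,cv2.COLOR_BGR2GRAY).astype(np.float32)
def samp(xs,ys,z):
    P=np.array([[*(o+x*c+y*n),z] for x in xs for y in ys]); uv=proj("top",P).astype(np.float32)
    return cv2.remap(g,uv[:,0].reshape(len(xs),len(ys)),uv[:,1].reshape(len(xs),len(ys)),cv2.INTER_LINEAR)
xs=np.arange(-.12,.14,.003)
for z in(.02,.035):
    a=samp(xs,[-.006,0,.006],z).mean(1); print("z",z); print(*[f"{x*1000:.0f}:{v:.0f}" for x,v in zip(xs,a)])
ys=np.arange(-.06,.0601,.003)
print("y",(ys*1000).astype(int))
for x0,z in((-.05,.024),(-.03,.024),(-.01,.024),(.07,.0435),(.1,.0435),(.06,.0695)):
    print(x0,z,samp([x0-.004,x0,x0+.004],ys,z).mean(0).astype(int))
# view: side & top crops stacked, big
t=cv2.resize(im[110:225,195:270],None,fx=5,fy=5,interpolation=cv2.INTER_CUBIC)
for x in (-.085,-.075,.007,.055,.07): 
    z={-.085:.02,-.075:.02,.007:.035,.055:.024,.07:.0695}[x]
    q=(proj("top",[[*(o+x*c+y*n),z] for y in(-.018,.018)])-[195,110])*5
    cv2.line(t,*[tuple(int(k) for k in p) for p in q],(0,0,255),1)
s=np.mean([read_camera("side")[0].astype(float) for _ in range(4)],0).astype(np.uint8); cv2.imwrite("pics/sidem.png",s)
s=cv2.resize(s[150:230,205:305],None,fx=4.2,fy=4.2,interpolation=cv2.INTER_CUBIC)
for x in (-.085,-.075,.007,.055,.07): 
    z={-.085:.02,-.075:.02,.007:.035,.055:.024,.07:.0695}[x]
    q=(proj("side",[[*(o+x*c+y*n),z] for y in(-.018,.018)])-[205,150])*4.2
    cv2.line(s,*[tuple(int(k) for k in p) for p in q],(0,0,255),1)
W=np.zeros((575,375+420,3),np.uint8);W[:,:375]=t;W[:336,375:]=s;cv2.imwrite("pics/v5.png",W)
E
```

```text
z 0.02
-120:110 -117:110 -114:110 -111:110 -108:110 -105:110 -102:107 -99:99 -96:91 -93:96 -90:124 -87:169 -84:201 -81:207 -78:197 -75:193 -72:194 -69:196 -66:197 -63:195 -60:191 -57:192 -54:193 -51:192 -48:189 -45:189 -42:191 -39:191 -36:188 -33:186 -30:187 -27:190 -24:193 -21:196 -18:197 -15:199 -12:198 -9:196 -6:195 -3:194 0:182 3:151 6:102 9:60 12:42 15:42 18:40 21:39 24:46 27:80 30:127 33:161 36:180 39:192 42:204 45:212 48:210 51:186 54:139 57:85 60:51 63:48 66:69 69:116 72:167 75:199 78:209 81:210 84:209 87:209 90:209 93:209 96:209 99:209 102:209 105:209 108:208 111:209 114:208 117:208 120:208 123:209 126:209 129:208 132:210 135:208 138:196
z 0.035
-120:110 -117:110 -114:110 -111:110 -108:110 -105:110 -102:106 -99:99 -96:91 -93:97 -90:128 -87:175 -84:205 -81:205 -78:194 -75:188 -72:189 -69:190 -66:190 -63:187 -60:185 -57:186 -54:186 -51:184 -48:183 -45:184 -42:184 -39:184 -36:181 -33:181 -30:182 -27:184 -24:188 -21:190 -18:192 -15:192 -12:191 -9:189 -6:189 -3:183 0:162 3:122 6:74 9:45 12:42 15:42 18:41 21:43 24:64 27:108 30:148 33:171 36:185 39:199 42:211 45:212 48:195 51:152 5
[... 745 characters left out ...]
4 [110 105  92  79  88 119 149 160 155 137 114 104 104 116 143 177 201 210 212 211 208 193 165 139 134 148 164 167 164 163 162 163 162 156 140 120 110 110 110 111 111]
0.07 0.0435 [ 69  68  68  73  84  97 103 103 102 102 102 108 132 166 189 196 193 186 177 172 174 175 177 182 195 206 205 188 170 163 162 161 156 141 122 112 111 112 111 112 112]
0.1 0.0435 [ 69  69  69  74  85  97 103 102 102 102 101 107 134 175 204 211 209 208 207 208 209 209 209 209 209 208 200 183 166 160 160 160 155 141 122 113 111 111 112 112 111]
0.06 0.0695 [ 69  68  70  76  89 100 103 103 103 102 103 112 133 153 159 153 137 115 101  98  98 103 123 161 194 206 190 169 162 162 162 156 140 121 112 111 111 112 111 112 112]
```

View pics/v5.png

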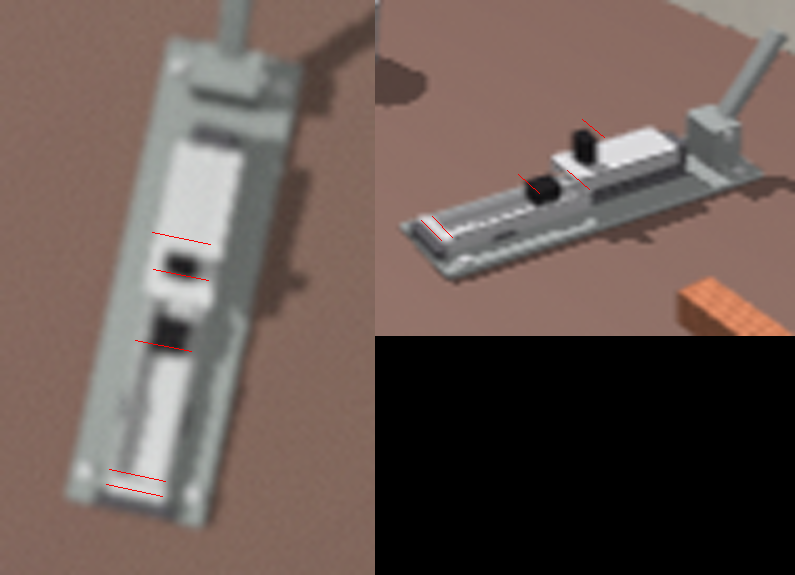

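```bash
cat > go.py <<'E'
import sys
from h import *
# usage: go.py x y z yaw(jaw axis dir)
def go(x,y,z,yaw=None):
    s=get_state(); R=np.array(s["ee_rot"]); p=np.array(s["tcp_pos"])
    d=R.T@(np.array([x,y,z])-p)
    print("t",round(s["time"],2),"tcp",p.round(4),"jawyaw",np.arctan2(R[1,1],R[0,1]).round(4),"xaxis",R[:,0].round(3),"F",np.round(s["wrist_force"],2),"grip",round(s["grip_width"],3))
    print("shift shares",(d/.075).round(3))
    if yaw is not None:
        G=np.array([[0,np.cos(yaw),np.sin(yaw)],[0,np.sin(yaw),-np.cos(yaw)],[-1,0,0]])
        r=cv2.Rodrigues(R.T@G)[0].ravel(); print("turn shares",(r/np.pi).round(4),"deg",np.degrees(r).round(2))
if __name__=="__main__": go(*map(float,sys.argv[1:]))
E
python3 -m crank '[[0,-0.58,0.59,0,0,0,0.6],[0,-0.58,0.59,0,0,0,0.6],[0,-0.58,0.59,0,0,0,0.6],[0,-0.58,0.59,0,0,0,0.6],[0,-0.58,0.59,0,0,0,0.6],[0,-0.58,0.59,0,0,0,0.6],[0,-0.58,0.59,0,0,0,0.6],[0,-0.58,0.59,0,0,0,0.6],[0,-0.58,0.59,0,0,0,0.6],[0,-0.58,0.59,0,0,0,0.6]]' 60; python3 go.py .604 -.285 .2 1.214
python3 - <<'E'
from meas import *
g=cv2.cvtColor(cv2.imread("pics/topm.png"),cv2.COLOR_BGR2GRAY).astype(np.float32)
th=-.224; c=np.array([np.cos(th),np.sin(th)]); n=np.array([-c[1],c[0]]); o=np.array([.5502,.084])
def edge(x,z,ys,lev):
    P=np.array([[*(o+x*c+y*n),z] for y in ys]); uv=proj("top",P).astype(np.float32)
    a=cv2.remap(g,uv[None,:,0].copy(),uv[None,:,1].copy(),cv2.INTER_LINEAR)[0]
    i=np.nonzero((a[:-1]-lev)*(a[1:]-lev)<0)[0]
    return ys[i[0]]+(lev-a[i[0]])/(a[i[0]+1]-a[i[0]])*.001 if len(i) else np.nan
xs=np.arange(-.08,.18,.01)
for nm,z,ys,lev,xx in(("footL",.008,np.arange(.06,.03,-.001),135,xs),("footR",.008,np.arange(-.055,-.03,.001),125,xs[xs<.0]),("covL",.0435,np.arange(.01,.03,.001),187,xs[(xs>.075)&(xs<.13)]),("covR",.0435,np.arange(-.035,-.01,.001),155,xs[(xs>.075)&(xs<.13)])):
    e=np.array([edge(x,z,ys,lev) for x in xx]); 
    # note decreasing ys interpolation
    if ys[1]<ys[0]: e=np.array([2*0+v for v in e])
    k=~np.isnan(e); print(nm,k.sum(),np.polyfit(xx[k],e[k]*1000,1).round(2),"res",(e[k]*1000-np.polyval(np.polyfit(xx[k],e[k]*1000,1),xx[k])).std().round(2))
E
```

```text
time: 1.75
tcp_pos: [0.4871, 0.0079, 0.2335]
ee_rot: [[0.012, 0.368, 0.93], [0.005, 0.93, -0.368], [-1.0, 0.009, 0.009]]
wrist_force: [0.0, 0.9, -1.2]
grip_width: 0.601
t 1.75 tcp [0.4871 0.0079 0.2335] jawyaw 1.1942 xaxis [ 0.012  0.005 -1.   ] F [ 0.04  0.93 -1.19] grip 0.601
shift shares [ 0.446 -3.063  2.882]
turn shares [-0.0063  0.0031 -0.0029] deg [-1.14  0.55 -0.53]
footL 26 [-2.52 45.49] res 0.5
footR 9 [-12.48 -43.93] res 0.24
covL 6 [-12.58  21.85] res 0.29
covR 6 [ -5.48 -21.97] res 0.14
```

```bash
python3 -m crank '[[0.05,-0.59,0.56,0,0.002,-0.003,0.6],[0.05,-0.59,0.56,0,0,0,0.6],[0.05,-0.59,0.56,0,0,0,0.6],[0.05,-0.59,0.56,0,0,0,0.6],[0.05,-0.5,0.46,0,0,0,0.6]]'; python3 go.py .604 -.285 .12 1.214
```

```text
time: 2.38
tcp_pos: [0.5989, -0.274, 0.2172]
ee_rot: [[0.009, 0.37, 0.929], [-0.002, 0.929, -0.37], [-1.0, 0.001, 0.009]]
wrist_force: [0.3, 0.2, -0.1]
grip_width: 0.599
t 2.38 tcp [ 0.5989 -0.274   0.2172] jawyaw 1.1918 xaxis [ 0.009 -0.002 -1.   ] F [ 0.34  0.18 -0.06] grip 0.599
shift shares [ 1.296 -0.113  0.105]
turn shares [-0.0071  0.0028 -0.0004] deg [-1.27  0.5  -0.07]
```

```bash
python3 -m crank '[[0.6,-0.08,0.06,-0.007,0.003,0,0.5],[0.6,-0.04,0.05,0,0,0,0.5],[0.6,0,0,0,0,0,0.5],[0.4,0,0,0,0,0,0.5],[0,0,0,0,0,0,0.4]]'; python3 go.py .604 -.285 .01 1.214
```

```text
time: 3.0
tcp_pos: [0.6072, -0.2932, 0.0483]
ee_rot: [[0.004, 0.355, 0.935], [-0.002, 0.935, -0.355], [-1.0, -0.0, 0.005]]
wrist_force: [0.1, 0.5, -0.1]
grip_width: 0.395
t 3.0 tcp [ 0.6072 -0.2932  0.0483] jawyaw 1.2081 xaxis [ 0.004 -0.002 -1.   ] F [ 0.11  0.48 -0.09] grip 0.395
shift shares [ 0.511  0.087 -0.08 ]
turn shares [-0.0019  0.0015  0.0001] deg [-0.34  0.27  0.02]
```

```bash
python3 -m crank '[[0,0.087,-0.08,-0.002,0.0015,0,0.45],[0,0,0,0,0,0,0.45],[0.1,0,0,0,0,0,0.4]]'; python3 go.py .604 -.285 .01 1.214; python3 - <<'E'
from meas import *
shot("top","t1")
s,_=shot("side","s1");cv2.imwrite("pics/v6.png",cv2.resize(s[190:270,290:390],None,fx=6,fy=6,interpolation=cv2.INTER_CUBIC))
E
```

```text
time: 3.38
tcp_pos: [0.6072, -0.2861, 0.046]
ee_rot: [[0.007, 0.348, 0.937], [-0.005, 0.938, -0.348], [-1.0, -0.002, 0.008]]
wrist_force: [-0.5, -0.6, -0.4]
grip_width: 0.403
t 3.38 tcp [ 0.6072 -0.2861  0.046 ] jawyaw 1.2154 xaxis [ 0.007 -0.005 -1.   ] F [-0.54 -0.6  -0.36] grip 0.403
shift shares [ 0.48  -0.001 -0.049]
turn shares [0.0004 0.0026 0.0006] deg [0.08 0.47 0.1 ]
```

View pics/v6.png

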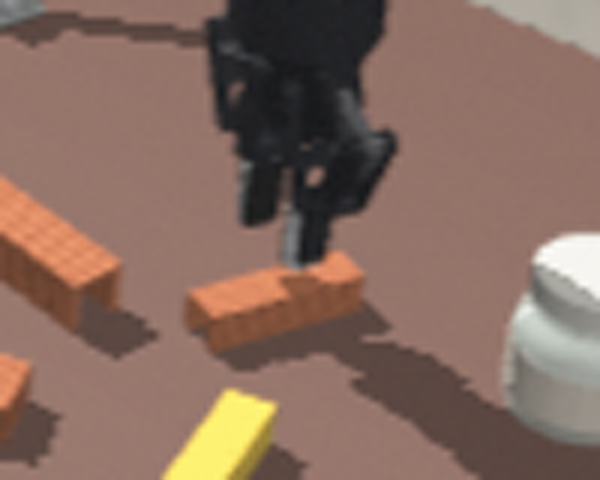

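The open fingers straddle the strip near its middle. I'll lower until they touch the counter, to find the true tip height.

```bash
python3 -m crank '[[0.2,0,-0.05,0,0.0026,0,0.4],[0.15,0,0,0,0,0,0.4],[0,0,0,0,0,0,0.4]]'; python3 go.py .604 -.285 0 1.214
```

```text
time: 3.85
tcp_pos: [0.6014, -0.2837, 0.0156]
ee_rot: [[-0.005, 0.348, 0.937], [0.001, 0.937, -0.348], [-1.0, -0.001, -0.005]]
wrist_force: [0.8, 1.0, 0.6]
grip_width: 0.399
t 3.85 tcp [ 0.6014 -0.2837  0.0156] jawyaw 1.2151 xaxis [-0.005  0.001 -1.   ] F [0.8  1.02 0.6 ] grip 0.399
shift shares [ 0.208 -0.004  0.039]
turn shares [ 0.0003 -0.0017  0.0003] deg [ 0.06 -0.3   0.05]
```

```bash
for i in 1; do python3 -m crank '[[0.1,0,0.039,0,-0.0017,0,0.4],[0.02,0,0,0,0,0,0.4]]';done; python3 -m crank '[[0.03,0,0,0,0,0,0.4]]'; python3 -m crank '[[0.03,0,0,0,0,0,0.4]]';python3 -m crank '[[0.03,0,0,0,0,0,0.4]]'
```

```text
time: 4.1
tcp_pos: [0.6043, -0.2849, 0.0058]
ee_rot: [[-0.0, 0.348, 0.937], [-0.001, 0.937, -0.348], [-1.0, -0.001, 0.0]]
wrist_force: [-0.3, -0.3, 0.4]
grip_width: 0.401
time: 4.22
tcp_pos: [0.6046, -0.2851, 0.0035]
ee_rot: [[0.0, 0.348, 0.937], [-0.001, 0.937, -0.348], [-1.0, -0.001, 0.001]]
wrist_force: [0.7, -0.0, -0.3]
grip_width: 0.397
time: 4.35
tcp_pos: [0.6047, -0.2851, 0.0013]
ee_rot: [[0.001, 0.348, 0.937], [-0.001, 0.937, -0.348], [-1.0, -0.001, 0.001]]
wrist_force: [0.4, -0.5, -0.8]
grip_width: 0.394
time: 4.47
tcp_pos: [0.6049, -0.2852, -0.0008]
ee_rot: [[0.001, 0.348, 0.937], [-0.001, 0.937, -0.348], [-1.0, -0.001, 0.001]]
wrist_force: [-1.1, 0.4, 13.2]
grip_width: 0.401
```

```bash
python3 -m crank '[[-0.2,0,0,0,0,0,0.4],[0,0,0,0,0,0,0.4],[0,0,0,0,0,0,0.4]]';  python3 go.py .604 -.285 .0145 1.214
```

```text
time: 4.85
tcp_pos: [0.6053, -0.2855, 0.016]
ee_rot: [[0.002, 0.348, 0.937], [-0.002, 0.937, -0.348], [-1.0, -0.001, 0.003]]
wrist_force: [-1.1, 0.6, -1.1]
grip_width: 0.404
t 4.85 tcp [ 0.6053 -0.2855  0.016 ] jawyaw 1.215 xaxis [ 0.002 -0.002 -1.   ] F [-1.1   0.61 -1.08] grip 0.404
shift shares [ 0.02  -0.    -0.019]
turn shares [0.0003 0.0009 0.0004] deg [0.06 0.15 0.08]
```

```bash
python3 -m crank '[[0.022,0,-0.019,0,0.0009,0,0.4],[0,0,0,0,0,0,0.0],[0,0,0,0,0,0,0.0],[0,0,0,0,0,0,0.0],[0,0,0,0,0,0,0.0]]' 70;  python3 -m crank '[[-0.4,0,0,0,0,0,0],[-0.6,0,0,0,0,0,0],[-0.4,0,0,0,0,0,0],[0,0,0,0,0,0,0]]'; python3 go.py .515 .092 .12 1.3434; python3 - <<'E'
from meas import *
t,_=shot("top","t2")
s,_=shot("side","s2")
a=cv2.resize(s[160:270,280:400],(400,367),interpolation=cv2.INTER_CUBIC)
b=cv2.resize(t[120:220,290:400],(396,360),interpolation=cv2.INTER_CUBIC)
W=np.zeros((367,800,3),np.uint8);W[:,:400]=a;W[:360,402:798]=b;cv2.imwrite("pics/v7.png",W)
E
```

```text
time: 5.48
tcp_pos: [0.6039, -0.285, 0.0145]
ee_rot: [[-0.001, 0.348, 0.937], [-0.001, 0.937, -0.348], [-1.0, -0.001, -0.0]]
wrist_force: [-0.7, 0.7, 1.4]
grip_width: 0.252
time: 5.98
tcp_pos: [0.6017, -0.2834, 0.1182]
ee_rot: [[-0.007, 0.348, 0.937], [0.003, 0.937, -0.348], [-1.0, 0.0, -0.007]]
wrist_force: [1.0, 0.6, -1.4]
grip_width: 0.252
t 5.97 tcp [ 0.6017 -0.2834  0.1182] jawyaw 1.2149 xaxis [-0.007  0.003 -1.   ] F [ 1.02  0.6  -1.43] grip 0.252
shift shares [-2.000e-03  4.290e+00 -2.827e+00]
turn shares [-0.0409 -0.0024 -0.0002] deg [-7.36 -0.43 -0.03]
```

View pics/v7.png

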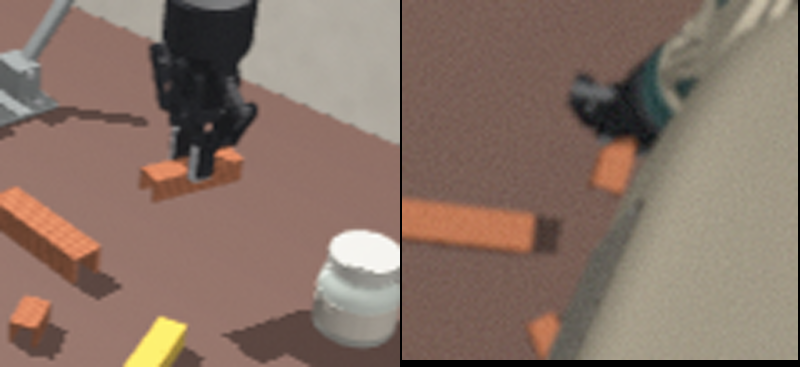

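Strip is held level, about mid-length. Carrying it over the magazine.

```bash
python3 -m crank '[[0,0.4,-0.28,0,-0.002,0,0],[0,0.66,-0.47,0,0,0,0],[0,0.66,-0.47,0,0,0,0],[0,0.66,-0.47,0,0,0,0],[0,0.66,-0.47,0,0,0,0],[0,0.66,-0.47,0,0,0,0],[0,0.3,-0.2,0,0,0,0],[0,0,0,-0.04,0,0,0],[0,0,0,0,0,0,0]]'; python3 go.py .4993 .0955 .07 1.343
```

```text
time: 7.2
tcp_pos: [0.4879, 0.0828, 0.097]
ee_rot: [[-0.039, 0.227, 0.973], [0.009, 0.974, -0.227], [-0.999, 0.0, -0.04]]
wrist_force: [0.3, -0.9, -0.8]
grip_width: 0.254
t 7.2 tcp [0.4879 0.0828 0.097 ] jawyaw 1.3417 xaxis [-0.039  0.009 -0.999] F [ 0.33 -0.91 -0.83] grip 0.254
shift shares [0.355 0.199 0.125]
turn shares [-0.0004 -0.0128 -0.0001] deg [-0.07 -2.3  -0.02]
```

```bash
python3 -m crank '[[0.15,0.2,0.125,0,-0.0128,0,0],[0,0,0,0,0,0,0],[0.15,0,0,0,0,0,0],[0,0,0,0,0,0,0]]'; python3 go.py .4993 .0955 .0445 1.343
```

```text
time: 7.7
tcp_pos: [0.4971, 0.0936, 0.0698]
ee_rot: [[-0.007, 0.235, 0.972], [-0.001, 0.972, -0.235], [-1.0, -0.003, -0.007]]
wrist_force: [-0.3, 0.4, -1.6]
grip_width: 0.254
t 7.7 tcp [0.4971 0.0936 0.0698] jawyaw 1.3336 xaxis [-0.007 -0.001 -1.   ] F [-0.31  0.4  -1.56] grip 0.254
shift shares [0.337 0.032 0.024]
turn shares [-0.003  -0.0021  0.0008] deg [-0.54 -0.38  0.15]
```

```bash
python3 -m crank '[[0,0.035,0.024,-0.003,-0.002,0.0008,0],[0.15,0,0,0,0,0,0],[0.1,0,0,0,0,0,0],[0,0,0,0,0,0,0]]'; python3 go.py .4993 .0955 .0445 1.343;python3 - <<'E'
from meas import *
t,_=shot("top","t3")
s=np.mean([read_camera("side")[0].astype(float) for _ in range(3)],0).astype(np.uint8);cv2.imwrite("pics/s3.png",s)
a=cv2.resize(s[150:230,200:300],(500,400),interpolation=cv2.INTER_CUBIC)
b=cv2.resize(t[125:225,195:270],(300,400),interpolation=cv2.INTER_CUBIC)
cv2.imwrite("pics/v8.png",np.hstack([a,b]))
E
```

```text
time: 8.2
tcp_pos: [0.5001, 0.0951, 0.05]
ee_rot: [[0.0, 0.227, 0.974], [0.0, 0.974, -0.227], [-1.0, 0.0, 0.0]]
wrist_force: [-0.2, 0.5, -1.2]
grip_width: 0.254
t 8.2 tcp [0.5001 0.0951 0.05  ] jawyaw 1.3419 xaxis [ 0.  0. -1.] F [-0.15  0.48 -1.23] grip 0.254
shift shares [ 0.073  0.002 -0.011]
turn shares [-0.0003  0.0002 -0.    ] deg [-0.06  0.03 -0.01]
```

View pics/v8.png

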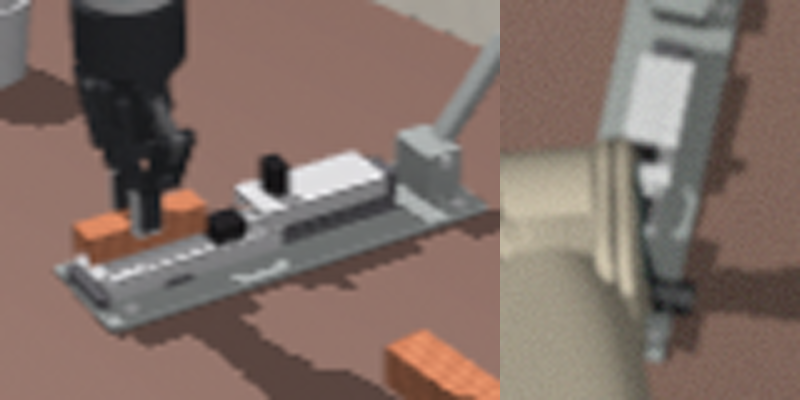

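The strip sits over the channel behind and above the lip, looking aligned. I'll lower into the flare by feel.

```bash
python3 -m crank '[[0.07,0.003,-0.011,0,0,0,0],[0,0,0,0,0,0,0]]'; python3 -m crank '[[0.05,0,0,0,0,0,0]]'; python3 -m crank '[[0.03,0,0,0,0,0,0]]'; python3 -m crank '[[0.03,0,0,0,0,0,0]]';python3 go.py .4993 .0955 .0355 1.343
```

```text
time: 8.65
tcp_pos: [0.5006, 0.0957, 0.0459]
ee_rot: [[0.003, 0.227, 0.974], [0.0, 0.974, -0.227], [-1.0, 0.001, 0.003]]
wrist_force: [-0.8, 0.6, -0.8]
grip_width: 0.259
time: 8.78
tcp_pos: [0.5012, 0.0958, 0.0424]
ee_rot: [[0.005, 0.227, 0.974], [0.0, 0.974, -0.227], [-1.0, 0.001, 0.004]]
wrist_force: [0.8, -0.2, -1.7]
grip_width: 0.257
time: 8.9
tcp_pos: [0.5009, 0.0958, 0.0398]
ee_rot: [[0.004, 0.227, 0.974], [0.0, 0.974, -0.227], [-1.0, 0.001, 0.004]]
wrist_force: [-0.0, 0.1, -0.8]
grip_width: 0.255
time: 9.02
tcp_pos: [0.501, 0.0958, 0.0374]
ee_rot: [[0.004, 0.227, 0.974], [0.0, 0.974, -0.227], [-1.0, 0.001, 0.004]]
wrist_force: [0.2, -0.1, -1.3]
grip_width: 0.25
t 9.03 tcp [0.501  0.0958 0.0374] jawyaw 1.3421 xaxis [ 0.004  0.    -1.   ] F [ 0.23 -0.09 -1.35] grip 0.25
shift shares [ 0.025 -0.009 -0.021]
turn shares [-0.0003  0.0013 -0.0004] deg [-0.05  0.23 -0.07]
```

```bash
python3 -m crank '[[0.012,0,0.05,0,0.0013,0,0]]'; for i in 1; do python3 -m crank '[[0,0,0.04,0,0,0,0]]'; python3 -m crank '[[0,0,0.04,0,0,0,0]]';python3 -m crank '[[0,0,0.04,0,0,0,0]]';done;python3 go.py .4993 .0955 .0355 1.343
```

```text
time: 9.15
tcp_pos: [0.5041, 0.0949, 0.0361]
ee_rot: [[-0.001, 0.226, 0.974], [0.001, 0.974, -0.226], [-1.0, 0.001, -0.001]]
wrist_force: [0.1, -0.5, -0.5]
grip_width: 0.254
time: 9.28
tcp_pos: [0.5076, 0.0942, 0.0361]
ee_rot: [[-0.001, 0.227, 0.974], [0.001, 0.974, -0.227], [-1.0, 0.001, -0.001]]
wrist_force: [0.6, -0.0, -0.4]
grip_width: 0.252
time: 9.4
tcp_pos: [0.5107, 0.0935, 0.0361]
ee_rot: [[-0.001, 0.227, 0.974], [0.001, 0.974, -0.227], [-1.0, 0.001, -0.001]]
wrist_force: [-3.9, 1.5, 0.7]
grip_width: 0.258
time: 9.52
tcp_pos: [0.5115, 0.0932, 0.0357]
ee_rot: [[-0.006, 0.226, 0.974], [0.003, 0.974, -0.226], [-1.0, 0.001, -0.006]]
wrist_force: [-4.8, 2.2, 0.8]
grip_width: 0.254
t 9.53 tcp [0.5115 0.0932 0.0357] jawyaw 1.3425 xaxis [-0.006  0.003 -1.   ] F [-4.84  2.2   0.81] grip 0.254
shift shares [ 0.003 -0.007 -0.165]
turn shares [-0.0002 -0.0019 -0.0004] deg [-0.03 -0.35 -0.07]
```

Contact with the follower came at about 5 N, within 1 mm of the prediction. Compressing it further.

```bash
python3 -m crank '[[0,0,0.06,0,-0.0019,0,0],[0,0,0.05,0,0,0,0]]'; python3 -m crank '[[0,0,0.05,0,0,0,0]]'; python3 -m crank '[[0,0,0.05,0,0,0,0]]';python3 go.py .5218 .091 .0360 1.343
```

```text
time: 9.78
tcp_pos: [0.5137, 0.0924, 0.0345]
ee_rot: [[-0.011, 0.225, 0.974], [0.004, 0.974, -0.225], [-1.0, 0.002, -0.012]]
wrist_force: [-6.4, 1.9, 2.5]
grip_width: 0.253
time: 9.9
tcp_pos: [0.514, 0.0923, 0.0338]
ee_rot: [[-0.018, 0.225, 0.974], [0.006, 0.974, -0.225], [-1.0, 0.002, -0.019]]
wrist_force: [-7.0, 2.3, 6.7]
grip_width: 0.255
time: 10.02
tcp_pos: [0.5142, 0.0923, 0.0335]
ee_rot: [[-0.025, 0.225, 0.974], [0.008, 0.974, -0.224], [-1.0, 0.002, -0.026]]
wrist_force: [-7.8, 1.9, 7.4]
grip_width: 0.25
t 10.03 tcp [0.5142 0.0923 0.0335] jawyaw 1.3442 xaxis [-0.025  0.008 -1.   ] F [-7.79  1.94  7.37] grip 0.25
shift shares [-0.036  0.006  0.102]
turn shares [ 0.0004 -0.0084 -0.0007] deg [ 0.07 -1.52 -0.13]
```

```bash
python3 -m crank '[[-0.06,0,0.02,0,-0.0084,0,0],[-0.03,0,0.05,0,-0.005,0,0]]'; python3 go.py .5218 .091 .0365 1.343; python3 -m crank '[[-0.01,0,0.07,0,-0.006,0,0]]'; python3 -m crank '[[-0.01,0,0.07,0,-0.006,0,0]]';python3 go.py .5218 .091 .0365 1.343
```

```text
time: 10.28
tcp_pos: [0.5106, 0.0923, 0.0365]
ee_rot: [[-0.001, 0.224, 0.975], [0.002, 0.975, -0.224], [-1.0, 0.002, -0.001]]
wrist_force: [-4.5, 2.5, -3.6]
grip_width: 0.25
t 10.28 tcp [0.5106 0.0923 0.0365] jawyaw 1.3453 xaxis [-0.001  0.002 -1.   ] F [-4.55  2.52 -3.58] grip 0.25
shift shares [-0.001  0.016  0.15 ]
turn shares [ 0.0007 -0.0005 -0.0006] deg [ 0.13 -0.08 -0.1 ]
time: 10.4
tcp_pos: [0.5116, 0.092, 0.0356]
ee_rot: [[0.01, 0.223, 0.975], [0.0, 0.975, -0.223], [-1.0, 0.002, 0.01]]
wrist_force: [-4.6, 2.6, -0.9]
grip_width: 0.249
time: 10.52
tcp_pos: [0.5127, 0.0917, 0.035]
ee_rot: [[0.021, 0.222, 0.975], [-0.002, 0.975, -0.222], [-1.0, 0.003, 0.021]]
wrist_force: [-8.6, 2.8, 6.5]
grip_width: 0.248
t 10.53 tcp [0.5127 0.0917 0.035 ] jawyaw 1.347 xaxis [ 0.021 -0.002 -1.   ] F [-8.59  2.77  6.46] grip 0.248
shift shares [-0.017  0.018  0.121]
turn shares [ 0.0013  0.0066 -0.0009] deg [ 0.23  1.19 -0.16]
```

```bash
python3 -m crank '[[-0.04,0.01,0.05,0.001,0.0066,0,0],[-0.02,0,0.08,0,0,0,0]]'; python3 go.py .5218 .091 .0375 1.343; python3 -m crank '[[-0.02,0,0.09,0,0.0,0,0]]'; python3 go.py .5218 .091 .0375 1.343
```

```text
time: 10.78
tcp_pos: [0.5133, 0.0916, 0.0366]
ee_rot: [[-0.017, 0.224, 0.974], [0.006, 0.975, -0.224], [-1.0, 0.002, -0.018]]
wrist_force: [-6.3, 3.3, -0.2]
grip_width: 0.253
t 10.78 tcp [0.5133 0.0916 0.0366] jawyaw 1.3451 xaxis [-0.017  0.006 -1.   ] F [-6.26  3.3  -0.17] grip 0.253
shift shares [-0.014  0.017  0.112]
turn shares [ 0.0007 -0.0056 -0.0007] deg [ 0.12 -1.   -0.12]
time: 10.9
tcp_pos: [0.5155, 0.0911, 0.0366]
ee_rot: [[-0.025, 0.223, 0.975], [0.008, 0.975, -0.223], [-1.0, 0.003, -0.027]]
wrist_force: [-6.7, 2.4, 1.7]
grip_width: 0.254
t 10.9 tcp [0.5155 0.0911 0.0366] jawyaw 1.346 xaxis [-0.025  0.008 -1.   ] F [-6.74  2.44  1.69] grip 0.254
shift shares [-0.014  0.018  0.081]
turn shares [ 0.001  -0.0085 -0.0008] deg [ 0.17 -1.53 -0.14]
```

```bash
python3 -m crank '[[-0.02,0.01,0.1,0,-0.005,0,0]]'; python3 -m crank '[[-0.02,0.01,0.1,0,-0.005,0,0]]'; python3 go.py .5218 .091 .0375 1.343; python3 -m crank '[[-0.02,0,0.1,0,-0.003,0,0]]'; python3 go.py .5218 .091 .0375 1.343
```

```text
time: 11.02
tcp_pos: [0.5182, 0.0906, 0.0364]
ee_rot: [[-0.02, 0.223, 0.975], [0.006, 0.975, -0.223], [-1.0, 0.002, -0.021]]
wrist_force: [-8.0, 1.3, 0.6]
grip_width: 0.254
time: 11.15
tcp_pos: [0.5199, 0.0902, 0.0361]
ee_rot: [[-0.016, 0.222, 0.975], [0.004, 0.975, -0.222], [-1.0, 0.0, -0.016]]
wrist_force: [-10.1, 2.0, 2.6]
grip_width: 0.253
t 11.15 tcp [0.5199 0.0902 0.0361] jawyaw 1.3467 xaxis [-0.016  0.004 -1.   ] F [-10.07   2.03   2.63] grip 0.253
shift shares [-0.02   0.016  0.022]
turn shares [ 0.0012 -0.0052 -0.0001] deg [ 0.21 -0.94 -0.02]
time: 11.28
tcp_pos: [0.5212, 0.0897, 0.0359]
ee_rot: [[-0.018, 0.221, 0.975], [0.005, 0.975, -0.221], [-1.0, 0.001, -0.019]]
wrist_force: [-9.4, 4.0, 4.1]
grip_width: 0.25
t 11.28 tcp [0.5212 0.0897 0.0359] jawyaw 1.3476 xaxis [-0.018  0.005 -1.   ] F [-9.39  4.04  4.15] grip 0.25
shift shares [-0.022  0.019  0.003]
turn shares [ 0.0015 -0.006  -0.0002] deg [ 0.26 -1.08 -0.03]
```

```bash
python3 -m crank '[[0.015,0.015,0.09,0.0015,-0.006,0,0]]'; python3 -m crank '[[0.02,0.01,0.085,0,-0.004,0,0]]'; python3 go.py .5218 .091 .0285 1.343; python3 -m crank '[[0.025,0,0.085,0,-0.003,0,0]]'; python3 go.py .5218 .091 .0285 1.343
```

```text
time: 11.4
tcp_pos: [0.5222, 0.0899, 0.0333]
ee_rot: [[-0.011, 0.226, 0.974], [0.002, 0.974, -0.226], [-1.0, -0.001, -0.011]]
wrist_force: [-9.6, 1.8, 5.0]
grip_width: 0.255
time: 11.52
tcp_pos: [0.5222, 0.09, 0.0303]
ee_rot: [[-0.011, 0.225, 0.974], [0.001, 0.974, -0.225], [-1.0, -0.002, -0.011]]
wrist_force: [-10.8, 2.5, 5.9]
grip_width: 0.249
t 11.53 tcp [0.5222 0.09   0.0303] jawyaw 1.344 xaxis [-0.011  0.001 -1.   ] F [-10.84   2.47   5.85] grip 0.249
shift shares [ 0.024  0.012 -0.008]
turn shares [ 0.0003 -0.0034  0.0005] deg [ 0.06 -0.61  0.1 ]
time: 11.65
tcp_pos: [0.5222, 0.0896, 0.0269]
ee_rot: [[-0.013, 0.224, 0.975], [0.001, 0.975, -0.224], [-1.0, -0.002, -0.013]]
wrist_force: [-10.7, 3.8, 5.3]
grip_width: 0.249
t 11.65 tcp [0.5222 0.0896 0.0269] jawyaw 1.345 xaxis [-0.013  0.001 -1.   ] F [-10.74   3.79   5.32] grip 0.249
shift shares [-0.021  0.017 -0.01 ]
turn shares [ 0.0006 -0.0042  0.0006] deg [ 0.11 -0.75  0.1 ]
```

```bash
python3 -m crank '[[0.01,0.01,0.08,0,-0.003,0,0]]'; python3 go.py .5218 .091 .0265 1.343; python3 -m crank '[[0.01,0.01,0.08,0,-0.003,0,0]]'; python3 go.py .5218 .091 .0265 1.343
```

```text
time: 11.78
tcp_pos: [0.5221, 0.0897, 0.0259]
ee_rot: [[-0.016, 0.223, 0.975], [0.001, 0.975, -0.223], [-1.0, -0.003, -0.016]]
wrist_force: [-15.4, 1.7, 22.4]
grip_width: 0.251
t 11.78 tcp [0.5221 0.0897 0.0259] jawyaw 1.3456 xaxis [-0.016  0.001 -1.   ] F [-15.38   1.67  22.36] grip 0.251
shift shares [-0.007  0.016 -0.008]
turn shares [ 0.0008 -0.0049  0.001 ] deg [ 0.15 -0.89  0.17]
time: 11.9
tcp_pos: [0.5222, 0.0897, 0.0259]
ee_rot: [[-0.018, 0.223, 0.975], [-0.0, 0.975, -0.223], [-1.0, -0.004, -0.018]]
wrist_force: [-16.3, 1.4, 25.2]
grip_width: 0.252
t 11.9 tcp [0.5222 0.0897 0.0259] jawyaw 1.3461 xaxis [-0.018 -0.    -1.   ] F [-16.35   1.36  25.19] grip 0.252
shift shares [-0.008  0.016 -0.009]
turn shares [ 0.001  -0.0056  0.0014] deg [ 0.18 -1.01  0.26]
```

Fz reads 25 N at TCP z 25.9 mm. The fingers may be on the channel walls, so that isn't all plate load. I'll ease off, let the strip ride forward to the lip and level it.

```bash
python3 -m crank '[[-0.012,0.005,0.06,0,-0.006,0,0]]'; python3 go.py .5218 .091 .0265 1.343; python3 -m crank '[[0,0.005,0.04,0,-0.003,0,0]]'; python3 go.py .5191 .091 .0265 1.343
```

```text
time: 12.02
tcp_pos: [0.5223, 0.0896, 0.0266]
ee_rot: [[-0.008, 0.222, 0.975], [-0.003, 0.975, -0.222], [-1.0, -0.005, -0.007]]
wrist_force: [-6.0, 1.3, 0.4]
grip_width: 0.257
t 12.03 tcp [0.5223 0.0896 0.0266] jawyaw 1.3465 xaxis [-0.008 -0.003 -1.   ] F [-6.    1.29  0.38] grip 0.257
shift shares [ 0.001  0.017 -0.01 ]
turn shares [ 0.0011 -0.0022  0.0016] deg [ 0.2 -0.4  0.3]
time: 12.15
tcp_pos: [0.5221, 0.0897, 0.0264]
ee_rot: [[-0.004, 0.222, 0.975], [-0.005, 0.975, -0.222], [-1.0, -0.006, -0.003]]
wrist_force: [-4.9, 1.3, 5.0]
grip_width: 0.252
t 12.15 tcp [0.5221 0.0897 0.0264] jawyaw 1.3468 xaxis [-0.004 -0.005 -1.   ] F [-4.91  1.26  5.04] grip 0.252
shift shares [-0.001  0.008 -0.044]
turn shares [ 0.0012 -0.0009  0.0018] deg [ 0.21 -0.17  0.33]
```

```bash
python3 -m crank '[[0,0,-0.01,0,-0.001,-0.002,0],[0,0,-0.02,0,0,0,0]]'; python3 go.py .5191 .091 .0265 1.343; python3 - <<'E'
from meas import *
s=np.mean([read_camera("side")[0].astype(float) for _ in range(3)],0).astype(np.uint8);cv2.imwrite("pics/s4.png",s)
cv2.imwrite("pics/v9.png",cv2.resize(s[160:225,205:300],None,fx=8,fy=8,interpolation=cv2.INTER_CUBIC))
E
```

```text
time: 12.4
tcp_pos: [0.5179, 0.0906, 0.0265]
ee_rot: [[-0.006, 0.222, 0.975], [-0.011, 0.975, -0.222], [-1.0, -0.012, -0.003]]
wrist_force: [0.3, 0.1, 1.8]
grip_width: 0.252
t 12.4 tcp [0.5179 0.0906 0.0265] jawyaw 1.3468 xaxis [-0.006 -0.011 -1.   ] F [0.27 0.08 1.78] grip 0.252
shift shares [0.    0.008 0.014]
turn shares [ 0.0012 -0.001   0.0038] deg [ 0.22 -0.18  0.68]
```

View pics/v9.png

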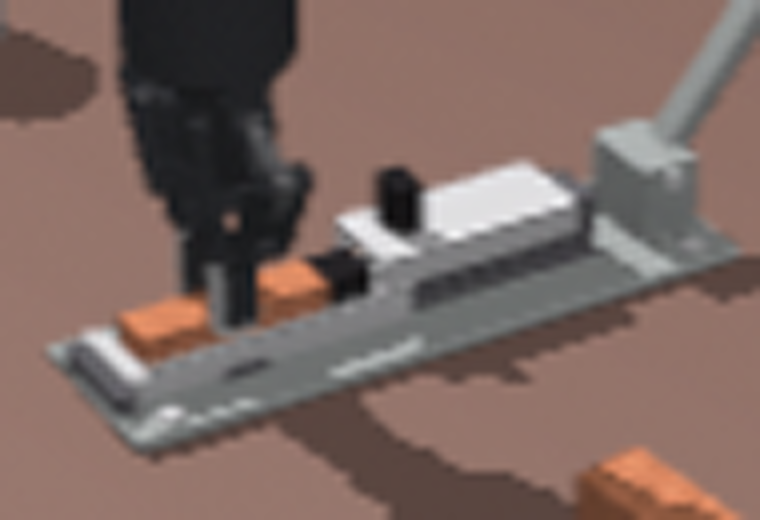

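Strip lies behind the lip against the follower. Release, rise, close the fingers and press from above to feel the plate.

```bash
python3 -m crank '[[0,0,0,0,0,0,0.4],[0,0,0,0,0,0,0.4],[0,0,0,0,0,0,0.4],[-0.3,0,0,0,-0.001,0.004,0.4],[-0.3,0,0,0,0,0,0.4],[0,0,0,0,0,0,0],[0,0,0,0,0,0,0],[0,0,0,0,0,0,0]]';python3 go.py .5188 .0910 .045 1.343
python3 - <<'E'
from meas import *
s=np.mean([read_camera("side")[0].astype(float) for _ in range(3)],0).astype(np.uint8);cv2.imwrite("pics/s5.png",s)
cv2.imwrite("pics/v10.png",cv2.resize(s[160:225,205:300],None,fx=8,fy=8,interpolation=cv2.INTER_CUBIC))
E
```

```text
time: 13.55
tcp_pos: [0.5236, 0.0897, 0.0719]
ee_rot: [[0.009, 0.223, 0.975], [-0.001, 0.975, -0.223], [-1.0, 0.001, 0.009]]
wrist_force: [-0.4, 1.2, -0.2]
grip_width: -0.001
t 13.55 tcp [0.5236 0.0897 0.0719] jawyaw 1.3462 xaxis [ 0.009 -0.001 -1.   ] F [-0.44  1.22 -0.18] grip -0.001
shift shares [ 0.358  0.003 -0.069]
turn shares [ 0.001   0.003  -0.0003] deg [ 0.19  0.53 -0.05]
```

View pics/v10.png

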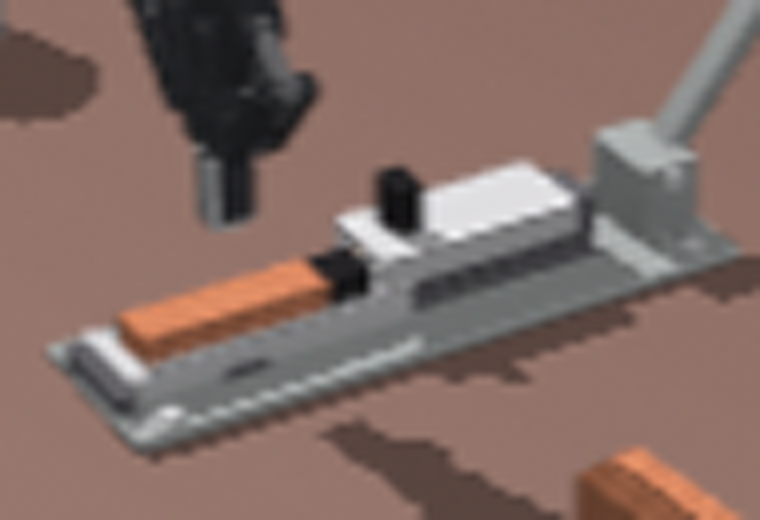

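Strip rests flat in the channel. Pressing from above with the closed fingers.

```bash
python3 -m crank '[[0.2,0,-0.03,0.001,0.003,0,0],[0.15,0,0,0,0,0,0],[0,0,0,0,0,0,0]]';python3 -m crank '[[0.03,0,0,0,0,0,0]]'; python3 go.py .5215 .0904 .038 1.343
```

```text
time: 14.08
tcp_pos: [0.5199, 0.0902, 0.0424]
ee_rot: [[-0.004, 0.226, 0.974], [0.001, 0.974, -0.226], [-1.0, 0.0, -0.004]]
wrist_force: [-0.2, -0.1, -0.5]
grip_width: -0.003
time: 14.2
tcp_pos: [0.5199, 0.0902, 0.0399]
ee_rot: [[-0.004, 0.226, 0.974], [0.001, 0.974, -0.226], [-1.0, 0.0, -0.004]]
wrist_force: [0.5, -0.5, 0.3]
grip_width: -0.002
t 14.2 tcp [0.5199 0.0902 0.0399] jawyaw 1.3429 xaxis [-0.004  0.001 -1.   ] F [ 0.5  -0.49  0.3 ] grip -0.002
shift shares [0.025 0.008 0.02 ]
turn shares [-0.     -0.0013 -0.    ] deg [-0.01 -0.23 -0.  ]
```

```bash
for i in 1; do python3 -m crank '[[0.015,0,0.02,0,0,0,0]]' | grep -E "tcp|force";  python3 -m crank '[[0.012,0,0,0,0,0,0]]'| grep -E "tcp|force"; python3 -m crank '[[0.012,0,0,0,0,0,0]]'| grep -E "tcp|force";done
```

```text
tcp_pos: [0.5212, 0.0898, 0.0386]
wrist_force: [0.4, -0.6, 0.8]
tcp_pos: [0.5217, 0.0898, 0.0379]
wrist_force: [0.1, 0.7, -0.9]
tcp_pos: [0.522, 0.0898, 0.0372]
wrist_force: [0.3, -1.2, -0.5]
```

```bash
for i in 1; do python3 -m crank '[[0.012,0,0,0,0,0,0]]' | grep -E "tcp|force";  python3 -m crank '[[0.012,0,0,0,0,0,0]]'| grep -E "tcp|force"; python3 -m crank '[[0.01,0,0,0,0,0,0]]'| grep -E "tcp|force";done
```

```text
tcp_pos: [0.5222, 0.0898, 0.0365]
wrist_force: [-0.7, -0.7, -1.0]
tcp_pos: [0.5223, 0.0899, 0.0357]
wrist_force: [0.3, -0.3, -0.8]
tcp_pos: [0.5223, 0.0898, 0.0349]
wrist_force: [-0.8, -0.1, 0.6]
```

```bash
for i in 1; do python3 -m crank '[[0.01,0,0,0,0,0,0]]' | grep -E "tcp|force";  python3 -m crank '[[0.008,0,0,0,0,0,0]]'| grep -E "tcp|force"; done
```

```text
tcp_pos: [0.5223, 0.0899, 0.0343]
wrist_force: [-1.4, -0.1, 5.6]
tcp_pos: [0.5223, 0.0899, 0.0343]
wrist_force: [-1.7, -0.6, 8.1]
```

```bash
python3 -m crank '[[0.012,0,0,0,0,0,0]]' | grep -E "tcp|force";  python3 -m crank '[[0.014,0,0,0,0,0,0]]'| grep -E "tcp|force"; python3 -m crank '[[0.014,0,0,0,0,0,0]]'| grep -E "tcp|force"; python3 -m crank '[[0.014,0,0,0,0,0,0]]'| grep -E "tcp|force"
```

```text
tcp_pos: [0.5223, 0.0899, 0.0342]
wrist_force: [-3.3, -1.1, 9.2]
tcp_pos: [0.5223, 0.0899, 0.0342]
wrist_force: [-4.1, 0.1, 9.7]
tcp_pos: [0.5223, 0.0899, 0.0342]
wrist_force: [-2.8, -0.6, 8.2]
tcp_pos: [0.5223, 0.0898, 0.0343]
wrist_force: [-2.8, -0.5, 7.9]
```

```bash
python3 -m crank '[[0.022,0,-0.005,0,0,0,0]]' | grep -E "tcp|rot|force";  python3 -m crank '[[0.024,0,-0.01,0,0,0,0]]'| grep -E "tcp|force"; python3 -m crank '[[0.024,0,-0.01,0,0,0,0]]'| grep -E "tcp|force"; python3 -m crank '[[0.024,0,-0.01,0,0,0,0]]'| grep -E "tcp|force"
```

```text
tcp_pos: [0.5223, 0.0899, 0.0341]
ee_rot: [[-0.002, 0.226, 0.974], [0.0, 0.974, -0.226], [-1.0, -0.0, -0.002]]
wrist_force: [-4.4, -1.0, 13.4]
tcp_pos: [0.5223, 0.0899, 0.0341]
wrist_force: [-2.9, -0.3, 13.1]
tcp_pos: [0.5223, 0.0899, 0.0341]
wrist_force: [-3.9, -0.9, 12.7]
tcp_pos: [0.5223, 0.0899, 0.0342]
wrist_force: [-4.1, -1.3, 11.8]
```

```bash
python3 -m crank '[[0.029,0,-0.01,0,0,0,0]]' | grep -E "tcp|force";  python3 -m crank '[[0.03,0,-0.01,0,0,0,0]]'| grep -E "tcp|force"; python3 -m crank '[[0.03,0,-0.01,0,0,0,0],[0.03,0,-0.01,0,0,0,0]]'| grep -E "tcp|force"; python3 -m crank '[[-0.1,0,0,0,0,0,0],[-0.4,0,0,0,0,0,0],[-0.6,0,0,0,0,0,0],[-0.4,0,0,0,0,0,0],[0,0,0,0,0,0,0.6],[0,0,0,0,0,0,0.6]]'; python3 - <<'E'
from meas import *
# grip position estimate from initial blob: refine from side view with top prediction
s,_=shot("side","s6");cv2.imwrite("pics/v11.png",cv2.resize(s[160:225,205:300],None,fx=8,fy=8,interpolation=cv2.INTER_CUBIC))
o=np.array([.548,.0842]);c=np.array([np.cos(-.228),np.sin(-.228)])
print("grip",o+c*.054, "stapler x of blob",(np.array([.6024,.0693])-o)@c)
E
```

```text
tcp_pos: [0.5222, 0.0899, 0.034]
wrist_force: [-5.0, -1.2, 15.6]
tcp_pos: [0.5223, 0.0899, 0.0341]
wrist_force: [-5.1, -0.2, 16.0]
tcp_pos: [0.5223, 0.0899, 0.034]
wrist_force: [-4.2, -0.6, 15.9]
time: 17.45
tcp_pos: [0.5207, 0.0904, 0.149]
ee_rot: [[0.007, 0.226, 0.974], [-0.004, 0.974, -0.226], [-1.0, -0.002, 0.008]]
wrist_force: [0.4, -0.5, 0.4]
grip_width: 0.42
grip [0.6006025  0.07199439] stapler x of blob 0.0563599929591673
```

View pics/v11.png

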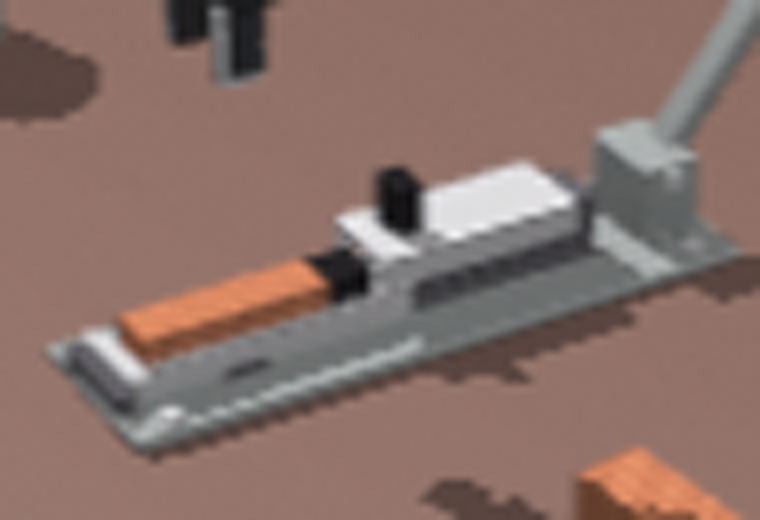

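Strip is loaded and flat behind the lip. Next I close the fingers, go behind the rail's grip block and push it forward.

```bash
python3 -m crank '[[0,0,0.6,0,0,0,0],[0,0,0.7,0,0,0,0],[0,0,0.2,0,0,0,0],[0,0,0,0,0,0,0],[0,0,0,0,0,0,0]]'; python3 go.py .6347 .0641 .055 1.343
```

```text
time: 18.12
tcp_pos: [0.6252, 0.0648, 0.1404]
ee_rot: [[-0.01, 0.225, 0.974], [-0.003, 0.974, -0.225], [-1.0, -0.005, -0.009]]
wrist_force: [-0.5, -0.2, -0.1]
grip_width: -0.001
t 18.12 tcp [0.6252 0.0648 0.1404] jawyaw 1.3438 xaxis [-0.01  -0.003 -1.   ] F [-0.55 -0.15 -0.08] grip -0.001
shift shares [1.137 0.025 0.136]
turn shares [ 0.0002 -0.0028  0.0017] deg [ 0.04 -0.51  0.31]
```

```bash
python3 -m crank '[[0.1,0.025,0.14,0,-0.003,0.002,0],[0,0,0,0,0,0,0],[0.4,0,0,0,0,0,0],[0.4,0,0,0,0,0,0],[0,0,0,0,0,0,0]]'; python3 go.py .6347 .0641 .055 1.343
```

```text
time: 18.75
tcp_pos: [0.6336, 0.0656, 0.072]
ee_rot: [[0.001, 0.223, 0.975], [0.001, 0.975, -0.223], [-1.0, 0.002, 0.001]]
wrist_force: [-1.3, 0.3, -0.2]
grip_width: 0.002
t 18.75 tcp [0.6336 0.0656 0.072 ] jawyaw 1.3455 xaxis [ 0.001  0.001 -1.   ] F [-1.33  0.32 -0.16] grip 0.002
shift shares [ 0.226 -0.016  0.018]
turn shares [ 0.0008  0.0003 -0.0005] deg [ 0.14  0.05 -0.09]
```

```bash
python3 -m crank '[[0.2,-0.016,0.018,0.001,0,0,0],[0.03,0,0,0,0,0,0],[0,0,0,0,0,0,0]]'; python3 go.py .6347 .0641 .055 1.343; python3 -m crank '[[0,0,-0.15,0,0,0,0],[0,0,-0.1,0,0,0,0]]'; python3 go.py .517 .0916 .055 1.343
```

```text
time: 19.12
tcp_pos: [0.6366, 0.0642, 0.0567]
ee_rot: [[0.006, 0.227, 0.974], [0.001, 0.974, -0.227], [-1.0, 0.003, 0.005]]
wrist_force: [-0.0, -0.1, 0.7]
grip_width: 0.003
t 19.12 tcp [0.6366 0.0642 0.0567] jawyaw 1.3423 xaxis [ 0.006  0.001 -1.   ] F [-0.02 -0.14  0.68] grip 0.003
shift shares [ 0.022 -0.007 -0.025]
turn shares [-0.0002  0.0016 -0.0008] deg [-0.04  0.3  -0.14]
time: 19.38
tcp_pos: [0.6203, 0.0682, 0.058]
ee_rot: [[0.011, 0.227, 0.974], [0.0, 0.974, -0.227], [-1.0, 0.003, 0.011]]
wrist_force: [4.5, -1.4, -4.0]
grip_width: 0.005
t 19.38 tcp [0.6203 0.0682 0.058 ] jawyaw 1.3419 xaxis [ 0.011  0.    -1.   ] F [ 4.55 -1.4  -3.98] grip 0.005
shift shares [ 0.025 -0.008 -1.412]
turn shares [-0.0003  0.0034 -0.0009] deg [-0.06  0.61 -0.17]
```

```bash
python3 -m crank '[[0.02,0,-0.15,0,0.003,0,0],[0.01,0,-0.15,0,0.001,0,0],[0.01,0,-0.15,0,0.001,0,0]]'; python3 go.py .517 .0916 .055 1.343; python3 -m crank '[[0.01,0,-0.15,0,0.001,0,0],[0.01,0,-0.15,0,0.001,0,0],[0.01,0,-0.15,0,0.001,0,0]]'; python3 go.py .517 .0916 .055 1.343
```

```text
time: 19.75
tcp_pos: [0.5906, 0.0752, 0.0579]
ee_rot: [[0.006, 0.228, 0.974], [0.002, 0.974, -0.228], [-1.0, 0.003, 0.005]]
wrist_force: [3.7, -2.5, 0.9]
grip_width: 0.0
t 19.75 tcp [0.5906 0.0752 0.0579] jawyaw 1.3412 xaxis [ 0.006  0.002 -1.   ] F [ 3.67 -2.48  0.87] grip 0.0
shift shares [ 0.033 -0.01  -1.005]
turn shares [-0.0006  0.0017 -0.0009] deg [-0.1   0.31 -0.17]
time: 20.12
tcp_pos: [0.5576, 0.083, 0.0574]
ee_rot: [[0.001, 0.228, 0.974], [0.003, 0.974, -0.228], [-1.0, 0.003, 0.0]]
wrist_force: [4.2, -2.3, 3.8]
grip_width: -0.001
t 20.12 tcp [0.5576 0.083  0.0574] jawyaw 1.341 xaxis [ 0.001  0.003 -1.   ] F [ 4.16 -2.3   3.8 ] grip -0.001
shift shares [ 0.032 -0.012 -0.553]
turn shares [-0.0006  0.0001 -0.001 ] deg [-0.11  0.01 -0.18]
```

```bash
python3 -m crank '[[0.01,0,-0.15,0,0.001,0,0],[0.01,0,-0.13,0,0.001,0,0]]';python3 go.py .517 .0916 .055 1.343; python3 -m crank '[[0.01,0,-0.1,0,0.001,0,0]]'; python3 -m crank '[[0.01,0,-0.1,0,0.001,0,0]]'; python3 go.py .517 .0916 .055 1.343
```

```text
time: 20.38
tcp_pos: [0.536, 0.0885, 0.0562]
ee_rot: [[-0.005, 0.227, 0.974], [0.005, 0.974, -0.227], [-1.0, 0.004, -0.006]]
wrist_force: [4.5, -1.3, 3.5]
grip_width: 0.003
t 20.38 tcp [0.536  0.0885 0.0562] jawyaw 1.3413 xaxis [-0.005  0.005 -1.   ] F [ 4.52 -1.3   3.49] grip 0.003
shift shares [ 0.018 -0.017 -0.256]
turn shares [-0.0005 -0.0018 -0.0013] deg [-0.1  -0.33 -0.23]
time: 20.5
tcp_pos: [0.5278, 0.0906, 0.0554]
ee_rot: [[-0.008, 0.227, 0.974], [0.006, 0.974, -0.227], [-1.0, 0.004, -0.009]]
wrist_force: [4.6, -1.9, 3.4]
grip_width: -0.003
time: 20.62
tcp_pos: [0.5201, 0.0925, 0.0547]
ee_rot: [[-0.011, 0.227, 0.974], [0.007, 0.974, -0.227], [-1.0, 0.005, -0.013]]
wrist_force: [4.1, -1.6, 3.3]
grip_width: -0.001
t 20.62 tcp [0.5201 0.0925 0.0547] jawyaw 1.3416 xaxis [-0.011  0.007 -1.   ] F [ 4.1  -1.55  3.28] grip -0.001
shift shares [-0.004 -0.021 -0.037]
turn shares [-0.0004 -0.0041 -0.0015] deg [-0.08 -0.74 -0.27]
```

```bash
for i in 1; do python3 -m crank '[[0.0,-0.02,-0.08,0,-0.002,0,0]]'|grep -E "tcp|force"; python3 -m crank '[[0.0,0,-0.07,0,0,0,0]]'|grep -E "tcp|force"; python3 -m crank '[[0.0,0,-0.07,0,0,0,0]]'|grep -E "tcp|force"; python3 -m crank '[[0.0,0,-0.07,0,0,0,0]]'|grep -E "tcp|force"; done
```

```text
tcp_pos: [0.518, 0.0929, 0.0549]
wrist_force: [20.1, 0.5, -14.0]
tcp_pos: [0.5181, 0.093, 0.055]
wrist_force: [16.7, -5.6, -12.1]
tcp_pos: [0.5182, 0.093, 0.0551]
wrist_force: [14.4, -5.2, -10.1]
tcp_pos: [0.5183, 0.0929, 0.0553]
wrist_force: [15.2, -3.9, -9.1]
```

The rail met a firm stop within 1 mm of where it should. Backing off for a final look.

```bash
python3 -m crank '[[0,0,0.1,0,0,0,0],[0,0,0.1,0,0,0,0],[-0.3,0,0.05,0,0,0,0],[-0.6,0,0,0,0,0,0],[-0.6,0,0.2,0,0,0,0],[-0.4,0,0.3,0,0,0,0],[0,0,0,0,0,0,0],[0,0,0,0,0,0,0]]'; python3 - <<'E'
from meas import *
s=np.mean([read_camera("side")[0].astype(float) for _ in range(3)],0).astype(np.uint8)
o=np.array([.548,.0842]);c=np.array([np.cos(-.228),np.sin(-.228)]);n=np.array([-c[1],c[0]])
# grip top centre, compare with black blob
p=proj("side",[[*(o-c*.05),.0565]]); print("pred grip px",p)
g=s.max(2); m=(g<60).astype(np.uint8); m[:165]=0;m[215:]=0;m[:,:205]=0;m[:,290:]=0
nn,l,st,ce=cv2.connectedComponentsWithStats(m); print([(st[i][4],ce[i].round(1)) for i in range(1,nn) if st[i][4]>8], "px per 10mm", proj("side",[[*(o-c*.04),.0565]])-p)
cv2.imwrite("pics/v12.png",cv2.resize(s[150:260,190:355],None,fx=4.8,fy=4.8,interpolation=cv2.INTER_CUBIC))
s0=get_state();print(s0["time"],s0["tcp_pos"],s0["wrist_force"])
E
```

```text
time: 22.12
tcp_pos: [0.5505, 0.0817, 0.1893]
ee_rot: [[-0.011, 0.228, 0.974], [0.002, 0.974, -0.228], [-1.0, -0.0, -0.011]]
wrist_force: [0.2, 0.9, -0.4]
grip_width: -0.003
pred grip px [[226.47354931 193.15615271]]
[(np.int32(36), array([227.1, 192.9])), (np.int32(17), array([257.2, 193.6]))] px per 10mm [[ 2.58974416 -0.78298468]]
22.275 [0.5508948  0.08161637 0.1893057 ] [-1.13701955 -0.20795474 -0.27266976]
```

View pics/v12.png

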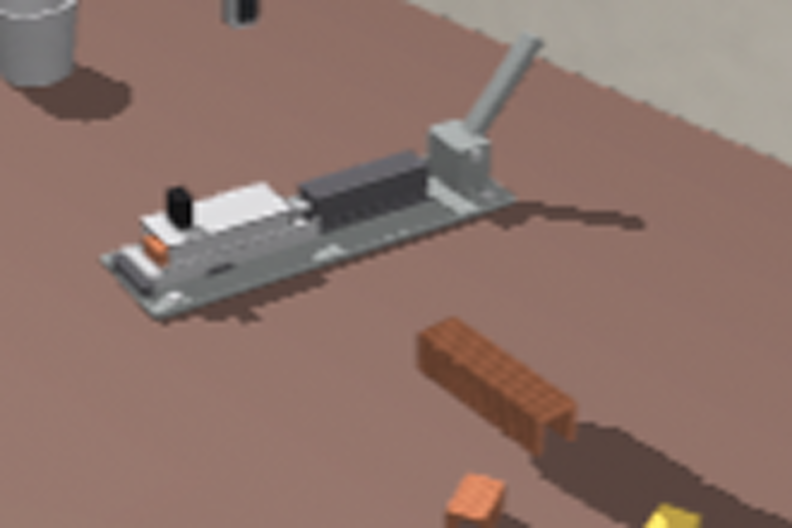

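Rail is closed over the strip. The grip block sits at (227.1,192.9), against a predicted (226.5,193.2), and the strip's end shows behind the lip under the cover. Handing in.

```bash
python3 -c "from workcell import *; print(sign_off())"
```

```text
the job is handed in; nothing more can be done
None
```

The full strip is loaded in the stapler, pressed down, and the cover rail is closed over it. I handed the job in at about 22 s; no verdict was reported.

**Loading:** I took the 90 mm copper bar, not the longer copper one or the yellow one. I pushed it back about 11 mm against the follower, which gave about 10 N, and lowered it behind the lip. I let it slide forward to the lip and released it.

**Pressing:** I then pressed from above with the shut fingers at 12–16 N for about 1 s. The strip's top stayed at z 34 mm, so the plate is near its lowest setting, about 12 mm.

**Closing:** I pushed the rail forward from behind its grip block with about 4–5 N until it hit its stop. The force there rose to about 20 N.

**Last checks:**
- **Rail and strip:** In the last picture the grip block is within about 3 mm of its closed position. The strip lay flat behind the lip in the last clear view before closing.
- **Robot and bystanders:** The robot is clear of everything. I never went near the stub, canister, cup or brush, but I did not re-measure where they are.

**Not certain:**
- **Contact forces:** I only had the wrist force to go by. While lowering the gripped strip it briefly read 25 N. I think part of that was the fingers resting on the channel walls and rubbing on the follower, but I could not separate it from the load on the plate.
- **Rail stop:** The 3 mm limit on the rail is at the edge of what the picture can show, so I relied on the firm stop. It came within about 1 mm of where it should.

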